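Zero the filter meter, then hold its slide at the detent

ROBOT

A 7-joint arm with a two-finger parallel gripper is mounted at the origin on a cart in front of the work surface, level with it; the furniture and walls round the work are solid. World frame = base frame: x ahead of the robot, y to its left, z up, the work surface at z = 0. Lengths are in mm, angles in rad, forces in N, time in s.
With the tool pointing down it reaches from about 400 to 900 mm from the base axis. Payload 5.6 kg.
Tool frame: the origin (TCP) lies at the very end of the fingers, on their centre line; the grasp point (between the pads) lies 19 mm behind it; z points along the fingers, y is the line along which they close (so a half turn about z gives the same grasp; the last joint's range is limited). The gripper opens to 92 mm and grips with 3 to 60 N. Pads are 20 mm wide; open, the fingers measure 128 mm over their backs; the gripper's body (75 mm by 189 mm) begins 69 mm behind the grasp point.
Start: joints at [-1.382, 0.468, -0.012, 1.603, 0.006, 1.071, -0.056], TCP at [149.367, 632.613, 187.892] pointing down, gripper open.
Joint ranges: [-2.53, 2.53], [-0.31, 2.02], [-1.57, 1.55], [0.28, 2.44], [-1.29, 4.43], [0.15, 1.84], [-2.92, 2.92]. Speed limits (rad/s): [2.57, 2.57, 3.14, 3.14, 3.14, 3.14, 3.14].

INTERFACE

Orientations are given as a rotation vector (axis times angle).
In Python, from workcell import robot, cams gives the robot as it stands.
- The arm moves only by the tool jog_arm, never from a script. Its argument "deltas" is text: rows parted by semicolons, each of 5 numbers parted by spaces: the shift along the tool's x, y, z in m, then the turn about the tool's z in rad, then the finger opening in m, from 0 to 0.0919. A call has 1 to 12 rows; each row shifts and turns the commanded pose from where the row before left it, along the tool's axes as they then stand; what a row does not reach is not made up. A row lasts 1/10 s, in which the tool goes at most 50 mm and 8.59 degrees, less where a joint would pass 70% of its speed; a pose out of reach is approached as far as the arm can. A call is refused whole if a number of a shift passes 0.05 or a number of a turn 0.15, either way. A call with a gripper value outside its range is refused whole. The fingers move at their own pace and stop on an object; "squeeze" is the grip in N (left out, the last holds). Time passes only in rows, so rows that do not move let the fingers close. It gives the time, the measured TCP pose, the force, the opening and the grip force at its end, in the units of the state.
- robot.observe(): the state, without advancing time (a new reading comes with each control period).
- cams.capture(name): name is "side" or "top" or "wrist"; returns (picture, depth): 420x560x3 uint8, blue, green, red; 420x560 float32, mm along the optical axis (not along the pixel's ray), 0 where there is no reading.
- cams.camera_info(name): a dict with "fov_y" (degrees; the focal length in pixels is half the picture's height over the tangent of half this angle, whatever the lens; pixels are square), "cx", "cy" (the principal point, pixels), "world_to_cam" (4x4, takes a point from world to camera coordinates); the wrist camera has in their place "mount" (4x4, takes a point from camera to tool coordinates, whose origin is the TCP and whose axes are the flange's). Camera axes: x right, y down, z forward; pixel columns grow to the right and rows downward; lengths in mm; the calibration is good to about 2 mm. The wrist camera is an equidistant fisheye: a pixel r from the principal point sees the ray r / f radians off the axis. A picture is of the moment at which its call begins: read the wrist's pose just before it. camera_info takes no time and is no camera call.
- robot.hand_in(): hands the job in; it is judged then, once.
The state is a dict: "t": time; "joint_pos": joint angles; "dq": joint speeds; "joint_efforts": joint torques, N m; "eef_pos": TCP position; "tool_rot": TCP orientation; "force": force on the tool from outside, world axes, zero at the start; "wrist_torque": the same for the moment, N m; "finger_gap": finger opening in mm; "grasp_force": force on a finger pad.
Only numpy, scipy, OpenCV 4.12 (cv2) and the standard library are available. Lean on these libraries where they do the work, as an engineer would, in place of code of your own. Each camera call takes 0.05 s, during which the arm holds its last target. There are 200 camera calls.

TASK

Take a reading on the filter meter. With its spring-loaded slide still at rest, push the red zero button, recessed in the left of the front panel, fully in with the tip of the grey ball driver, then lay the driver back down flat on the table and let go of it. Now draw the slide out to the right by its black grip until you feel the ball drop into the notch, and finish still holding the grip there with the fingers so that it stays centred in the notch (let go and the spring pulls it back in); leave the other things on the table where they are.

Things in the scene. Friction and masses are not known exactly. Their poses are not given: they have to be found in the camera images.
- filter_meter: fixed bench instrument, dark grey base 90 deep (x), 232 long (y), 50 high, light aluminium front panel facing its -x (to the robot). Origin on the table under the lamp; base spans x -45..45, y -130 (right end)..102. A dark lamp bridge stands over the deck at x -40..40, y -18..18, 108 high in all. The slide runs along the meter's y on the deck (z 50), through the bridge
- button_hole (a point): centre of the mouth of a round hole 12 mm across, 2.5 mm chamfer, in the front panel, 28 above the table, 45 left (+y) of the meter's origin. Its axis is level, along the meter's x; outward is the meter's -x. The red button's face lies 5 inside the mouth, out of reach of a finger
- zero_button (a joint): travel of the red button (9.6 mm across) into the panel, along the meter's +x: 0 out, 0.003 fully in (from 0.002 it counts). Spring: 1 N to start, 2.5 N fully in; it springs out again
- ball_driver: grey ball driver, 180 long, 60 g, lying on the table along its own y: round handle 23 mm thick from y 6 to y 90, shaft 3 mm thick from there to the tip at y -90. Its axis lies 12 above the table. At the start the tip points roughly away from the robot (within 0.4 rad of +x)
- driver_tip (a point): the tip of the ball driver's shaft, on its axis, 138 from driver_handle
- driver_handle (a point): point on the driver's axis in the middle of its handle, 12 above the table when it lies flat; the handle reaches 42 either way from it
- filter_slide: aluminium slide; at rest (against a stop) its origin is over the meter's origin, 55 up; it draws out up to 52 mm along the meter's -y (robot's right). Return spring: 3.5 N at rest, 5.5 N at 40 mm, plus 0.3 N friction. Detent 35 to 45 mm out: over the 4 mm before its centre the pull falls by 3 N, just past it rises to 9 N; 4 mm on the ball is out again. The spring is stronger than the detent
- slide_grip (a point): centre of the slide's black upright thumb grip, 72 above the table: 26 mm (meter's x) by 14 mm (meter's y, the way it slides), from 60 to 84 above the table. At rest it stands 66 right of the meter's origin, 41 clear of the lamp bridge. The guides beside the slide reach 62 above the table
- slide_notch (a point): middle of the mouth of the V notch (10 wide, 5 deep, sides at 45 degrees) in the rear edge of the slide; it moves with the slide. It sits 144 to the left (+y) of slide_grip and 18 behind it
- plunger_block: brass block 20 by 17 by 13 mm clamped on the deck behind the slide, left of the bridge, with an 8 mm spring ball that presses on the slide's rear edge. Origin: under its middle, on the deck; axes as the meter's. When slide_notch and this origin agree along y the ball sits at the centre of the notch
- filter_cube: black filter cube 44 x 40 x 36, loose bystander behind the meter. Origin: centre of its underside
- lens_tube: black lens tube, 30 across, 28 high, loose bystander behind the meter. Origin: centre of its underside
- lens_tissue: booklet 70 x 100 x 9, blue cover, loose bystander at the right. Origin: centre of its underside
- marker: white marker pen with black cap, 127 long, 15 thick, loose bystander near the table's front edge. Origin: under its middle
- usb_stick: red memory stick 18 x 60 x 9, loose bystander at the left. Origin: centre of its underside

How it is judged (in metres and radians):
On the way, in this order (a step that is already met when the one before it is completed fails the run):
1. the driver presses the zero button fully in while the slide is at rest (value of joint zero_button above 0.002 m and contact force between ball_driver and filter_meter above 0.5 N and y of slide_grip in the frame of filter_meter above -0.07 m), for 0.1 s.
2. the driver lies flat on the table, let go (height (world z) of driver_tip between 0.005 and 0.02 m and height (world z) of driver_handle between 0.005 and 0.02 m and contact force between the fingers and ball_driver below 0.05 N), for 0.2 s.
3. the fingers hold the slide with the ball in the notch (y of slide_notch in the frame of plunger_block between -0.002 and 0.002 m and contact force between the fingers and filter_slide above 0.5 N), for 0.3 s.
At the end, for the whole second after the job is handed in: the fingers still hold the slide (more than 0.5 N on it) with the notch within 2 mm of the ball's centre line, against the return spring; the zero button is out again and the driver lies flat on the table (all of step 3 and value of joint zero_button below 0.001 m and height (world z) of driver_tip between 0.005 and 0.02 m and height (world z) of driver_handle between 0.005 and 0.02 m); the arm keeps its last pose, push and grip.
It fails at once if a bystander is shifted by more than 30 mm (distance of any of filter_cube, lens_tube, lens_tissue, marker, usb_stick from where it was at the start of the episode above 0.03 m).
It also fails if it takes over 67 s, if anything falls off the work surface, if the arm or the gripper's body presses on something with over 40 N, if the wrist force passes 120 N, or if a joint passes its speed limit or range.

## Working session

There is one attempt and no reset: what is moved stays moved. The work goes in short steps, Python scripts to look and compute and a tool call to move; the robot and the scene stay as the last step left them, time stands still between calls to the robot, and variables do not carry over. Pictures are saved under pics/ and viewed, at most 10 in all, crops included, and the job is handed in when it is done.

Besides the shell and the picture viewer there is one more tool, called after "Request:" by a JSON object that holds its "api" and its "payload". jog_arm: Moves the arm, as the interface text tells. Its arguments: {"type":"object","properties":{"deltas":{"type":"string"},"squeeze":{"type":"number"}},"required":["deltas"]}

```bash
mkdir -p pics
python3 - <<'E'
from workcell import robot, cams
import cv2, numpy as np
s=robot.observe(); print({k:np.round(v,3).tolist() for k,v in s.items()})
for n in ("top","side"):
    p,d=cams.capture(n); cv2.imwrite(f"pics/{n}0.png",p); np.save(f"pics/{n}0.npy",d)
    i=cams.camera_info(n); print(n,i["fov_y"],i["cx"],i["cy"],np.round(i["world_to_cam"],4).tolist())
print(cams.camera_info("wrist"))
E
```

```text
{'t': 0.0, 'joint_pos': [-1.382, 0.468, -0.012, 1.604, 0.006, 1.071, -0.056], 'dq': [-0.001, 0.0, -0.001, 0.001, -0.0, -0.001, 0.001], 'joint_efforts': [-0.001, -52.057, -0.013, -24.376, -0.057, 0.017, 0.0], 'eef_pos': [149.274, 631.98, 186.94], 'tool_rot': [-0.363, -3.12, 0.003], 'force': [-1.063, 0.608, -0.547], 'wrist_torque': [0.052, 0.016, -0.015], 'grasp_force': 0.0, 'finger_gap': 91.817}
top 55.839151224071635 278.0056771733413 208.31450287567475 [[-0.004, -1.0, 0.0038, -124.863], [-0.9974, 0.0037, -0.0715, 593.1329], [0.0715, -0.0041, -0.9974, 1037.7485], [0.0, 0.0, 0.0, 1.0]]
side 54.96504446448611 281.5687280165962 211.11714979823657 [[-0.9051, -0.4252, -0.0087, 478.9799], [-0.2962, 0.6448, -0.7046, 310.4702], [0.3052, -0.6352, -0.7095, 655.9805], [0.0, 0.0, 0.0, 1.0]]
{'fov_y': 65.70646984690485, 'cx': 277.03970999665654, 'cy': 206.08607970189473, 'mount': array([[ 1.01833278e-03, -9.57913313e-01, -2.87055826e-01,
         8.22729454e+01],
       [ 9.99999280e-01,  1.15781597e-03, -3.16159011e-04,
         2.26434105e-01],
       [ 6.35210745e-04, -2.87055297e-01,  9.57913802e-01,
        -1.97217102e+02],
       [ 0.00000000e+00,  0.00000000e+00,  0.00000000e+00,
         1.00000000e+00]])}
```

View pics/top0.png

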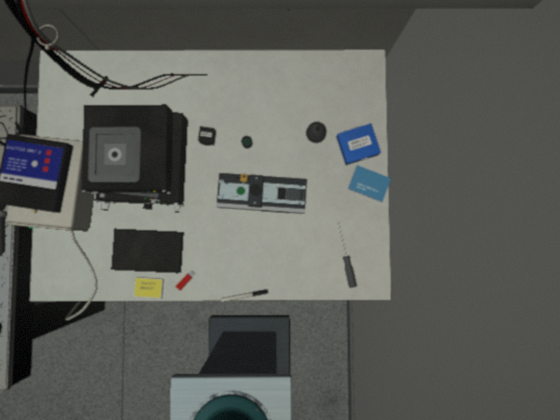

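View pics/side0.png

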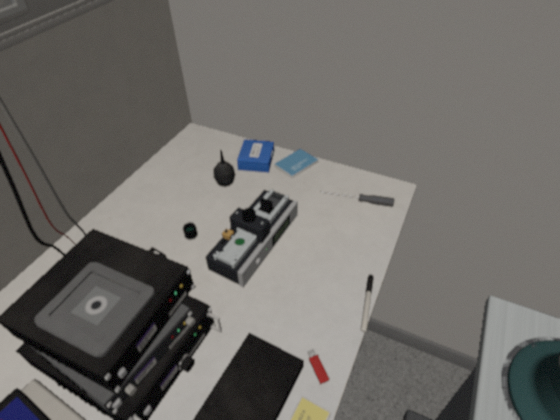

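The top view shows the meter centred near (258,192), and the driver's handle runs from about (345,257) to (351,286) with the tip near (338,222). The marker is at (245,295), the tissue booklet at (369,184), and the lens tube and cube are behind the meter. I'll get coarse positions first, then look with the wrist camera.

```bash
cat > h.py <<'E'
import numpy as np, cv2
from scipy.spatial.transform import Rotation as R
from workcell import robot, cams
def ray(name,u,v,T=None):
    """world origin and direction of a pixel's ray; T = tool pose (pos, rotvec) for wrist"""
    i=cams.camera_info(name); f=210/np.tan(np.radians(i["fov_y"]/2))
    a=np.array([(u-i["cx"])/f,(v-i["cy"])/f])
    if name=="wrist":
        r=np.linalg.norm(a); d=np.r_[a/r*np.sin(r),np.cos(r)] if r>1e-9 else np.array([0,0,1.])
        m=i["mount"]; Q=R.from_rotvec(T[1]).as_matrix()
        return Q@m[:3,3]+T[0], Q@m[:3,:3]@d
    w=np.linalg.inv(i["world_to_cam"]); return w[:3,3], w[:3,:3]@np.r_[a,1]
def on_z(name,u,v,z,T=None):
    o,d=ray(name,u,v,T); return o+d*(z-o[2])/d[2]
def proj_wrist(P,T):
    i=cams.camera_info("wrist"); f=210/np.tan(np.radians(i["fov_y"]/2)); m=i["mount"]
    p=R.from_rotvec(T[1]).as_matrix().T@(np.array(P)-T[0]); c=m[:3,:3].T@(p-m[:3,3])
    th=np.arctan2(np.hypot(c[0],c[1]),c[2]); n=np.hypot(c[0],c[1])
    return i["cx"]+f*th*c[0]/n, i["cy"]+f*th*c[1]/n
def to_tool(dw):
    """world shift -> tool axes"""
    return R.from_rotvec(robot.observe()["tool_rot"]).as_matrix().T@np.array(dw)
def pose():
    s=robot.observe(); return np.array(s["eef_pos"]),np.array(s["tool_rot"])
E
python3 - <<'E'
from h import *
for n,u,v,z in [("tip",338,222,12),("hfront",345,257,20),("hback",351,286,20),("bridge",256,191,108),("FL",217,208,50),("FR",307,213,50),("BL",219,174,50),("BR",307,178,50),("marker",245,295,12),("usb",186,280,9)]:
    print(n,on_z("top",u,v,z).round(0))
T=pose(); Q=R.from_rotvec(T[1]).as_matrix(); print(Q.round(3))
E
```

```text
tip [ 556. -289.   12.]
hfront [ 462. -305.   20.]
hback [ 386. -319.   20.]
bridge [629. -73. 108.]
FL [592.  32.  50.]
FR [ 578. -202.   50.]
BL [681.  27.  50.]
BR [ 670. -203.   50.]
marker [363. -39.  12.]
usb [403. 119.   9.]
[[-0.973  0.23  -0.   ]
 [ 0.23   0.973 -0.002]
 [-0.    -0.002 -1.   ]]
```

Request:
{"api": "jog_arm", "payload": {"deltas": "-0.030 -0.017 -0.007 0 0.0919;-0.030 -0.017 -0.007 0 0.0919;-0.030 -0.017 -0.007 0 0.0919;-0.030 -0.017 -0.007 0 0.0919;-0.030 -0.017 -0.007 0 0.0919;-0.030 -0.017 -0.007 0 0.0919;-0.030 -0.017 -0.007 0 0.0919;-0.030 -0.017 -0.007 0 0.0919;-0.030 -0.017 -0.007 0 0.0919;-0.030 -0.017 -0.007 0 0.0919"}}

```text
t: 1.1
eef_pos: [403.0, 396.9, 257.9]
tool_rot: [-0.363, -3.12, 0.001]
force: [0.3, 0.3, -0.3]
finger_gap: 92.0
grasp_force: 0.0
```

Request:
{"api": "jog_arm", "payload": {"deltas": "-0.017 -0.037 0 0 0.0919;-0.017 -0.037 0 0 0.0919;-0.017 -0.037 0 0 0.0919;-0.017 -0.037 0 0 0.0919;-0.017 -0.037 0 0 0.0919;-0.017 -0.037 0 0 0.0919;-0.017 -0.037 0 0 0.0919;-0.017 -0.037 0 0 0.0919;-0.017 -0.037 0 0 0.0919;-0.017 -0.037 0 0 0.0919"}}

```text
t: 2.1
eef_pos: [482.5, -2.6, 257.8]
tool_rot: [-0.363, -3.12, -0.0]
force: [0.6, -0.3, -0.3]
finger_gap: 91.9
grasp_force: 0.0
```

Request:
{"api": "jog_arm", "payload": {"deltas": "-0.019 -0.026 0.026 0 0.0919;-0.019 -0.026 0.026 0 0.0919;-0.018 -0.025 0.026 -0.085 0.0919;0 0 0 -0.085 0.0919;0 0 0 0 0.0919"}}

```text
t: 2.6
eef_pos: [518.7, -89.7, 178.7]
tool_rot: [-0.1, -3.137, 0.001]
force: [0.3, 0.8, -0.1]
finger_gap: 91.9
grasp_force: 0.0
```

Run:
```python
from h import *
T=pose(); p,d=cams.capture("wrist"); np.savez("pics/w1.npz",p=p,d=d,pos=T[0],rot=T[1]); print(T)
q=p.copy()
cv2.imwrite("pics/w1.png",cv2.resize(cv2.convertScaleAbs(p,alpha=1.4,beta=15),(800,600),interpolation=cv2.INTER_CUBIC))
```

```text
(array([518.72097469, -89.6599022 , 178.65827534]), array([-9.98229628e-02, -3.13737311e+00,  7.28330442e-04]))
```

View pics/w1.png

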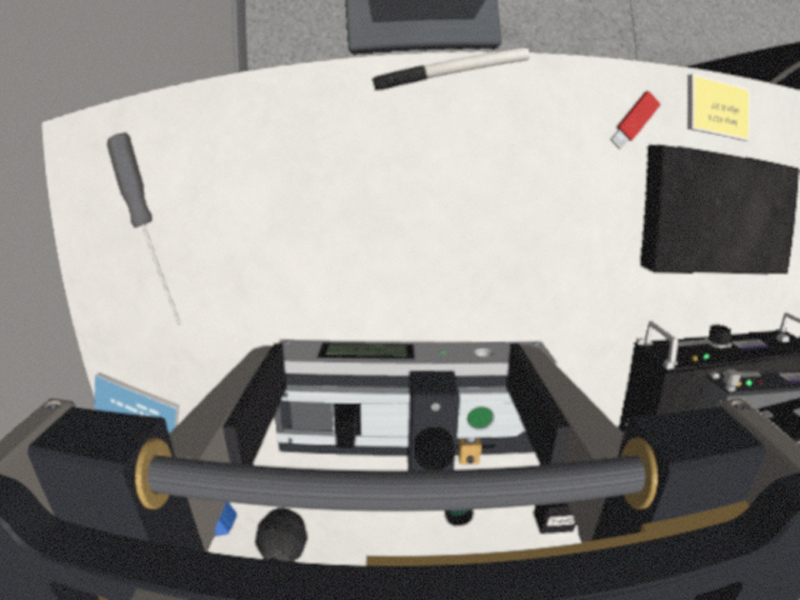

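The wrist view (1.43x) shows the meter's panel from (283,341) to (540,345), with the button hole near (484,351). The slide grip is near (347,425) and the plunger block at (470,452). The driver's handle runs from (119,138) to (141,222), with the tip at (179,322). I'll enlarge these areas.

Run:
```python
from h import *
p=np.load("pics/w1.npz")["p"]; p=cv2.convertScaleAbs(p,alpha=1.5,beta=15)
a=cv2.resize(p[232:332,190:390],None,fx=4,fy=4,interpolation=cv2.INTER_CUBIC)
cv2.imwrite("pics/w1a.png",a)
b=cv2.resize(p[85:235,65:140],None,fx=4,fy=4,interpolation=cv2.INTER_CUBIC)
cv2.imwrite("pics/w1b.png",b)
```

```text
(no output)
```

View pics/w1a.png

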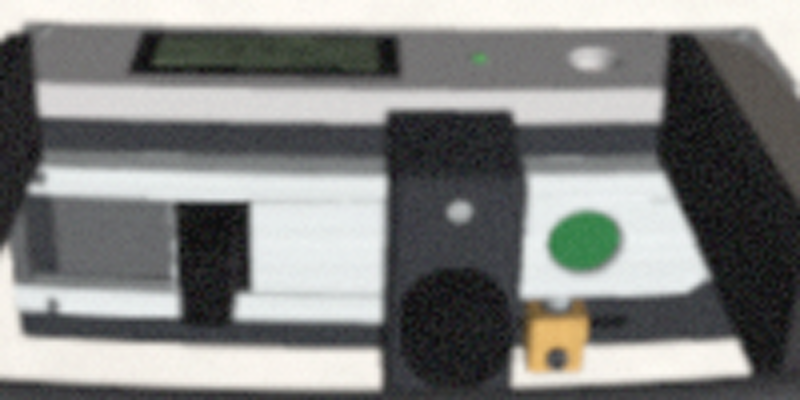

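View pics/w1b.png

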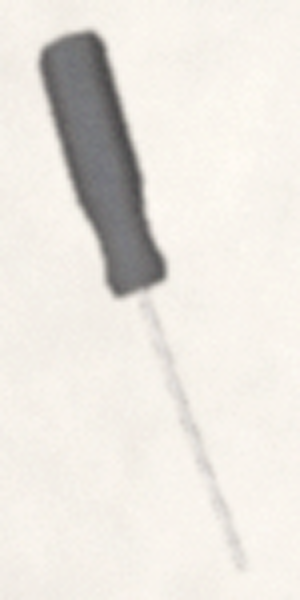

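The crops give the hole at (593,58) in the first, and in the second the driver tip at (243,570), handle front at (138,288) and handle back at (72,40). Next I'll fit the meter's pose.

Run:
```python
from h import *
from scipy.optimize import least_squares
z=np.load("pics/w1.npz"); T=(z["pos"],z["rot"]); d=z["d"]
A=lambda u,v:((u+.5)/4-.5+190,(v+.5)/4-.5+232)
B=lambda u,v:((u+.5)/4-.5+65,(v+.5)/4-.5+85)
def world(m,P):
    c,s=np.cos(m[2]),np.sin(m[2]); return np.array([m[0]+c*P[0]-s*P[1],m[1]+s*P[0]+c*P[1],P[2]])
pts=[((-45,45,28),(593,58),1,1),((-40,-18,108),(388,173),1,1),((-40,18,108),(525,180),1,1),((45,-130,50),(22,334),1,1)]
lines=[((-45,-100,50),(0,83)),((-45,50,50),(0,87)),((-45,-100,0),(0,27)),((-45,50,0),(0,29))]
def res(m):
    r=[]
    for P,uv,_,_ in pts: r+=list(np.subtract(proj_wrist(world(m,P),T),A(*uv)))
    for P,uv in lines: r.append(proj_wrist(world(m,P),T)[1]-A(*uv)[1])
    return np.array(r)
f=least_squares(res,[631,-72,-.06],loss="soft_l1"); m=f.x; print("meter",m.round(3),res(m).round(1))
np.save("meter.npy",m)
print("hole",world(m,(-45,45,28)),"direct",on_z("wrist",*A(593,58),28,T),"grip",world(m,(0,-66,72)))
t,hf,hb=[on_z("wrist",*B(*p),12,T) for p in((243,570),(138,288),(72,40))]
print(t,hf,hb,np.linalg.norm(t-hf),np.linalg.norm(hf-hb))
x=t-hb; print("yaw",np.arctan2(x[1],x[0]),np.arctan2(*(hf-hb)[1::-1]))
print("grip->notch vs plunger: pred proj", [ ((np.array(proj_wrist(world(m,P),T))-[190,232])*4).round(0) for P in((0,-66,84),(0,-59,60),(0,-73,84))])
```

```text
meter [ 6.34658e+02 -7.02540e+01 -6.90000e-02] [ 0.1 -0.8 -0.5  8.9  3.1  6.8 -1.3  1.3 -0.1 -0.3 -2.6 -2.4]
hole [592.86865966 -22.25720193  28.        ] direct [593.88049376 -22.32044711  28.        ] grip [ 630.10553959 -136.09662732   72.        ]
[ 561.07383688 -288.18935946   12.        ] [ 466.82412297 -308.98072581   12.        ] [ 385.37947949 -323.7952749    12.        ] 96.51574734891554 82.78104141050466
yaw 0.19995028217048044 0.17992994647228858
grip->notch vs plunger: pred proj [array([200., 288.]), array([233., 242.]), array([174., 287.])]
```

Request:
{"api": "jog_arm", "payload": {"deltas": "0.013 -0.0387 0.010 0 0.0919;0.013 -0.0387 0.010 0 0.0919;0.013 -0.0387 0.010 0 0.0919;0.013 -0.0387 0.010 0 0.0919;0.013 -0.0387 0.010 0 0.0919;0.013 -0.0387 0.010 0 0.0919;0 0 0.02 -0.132 0.0919;0 0 0.02 -0.132 0.0919;0 0 0 0 0.0919"}}

```text
t: 3.55
eef_pos: [426.4, -314.1, 78.5]
tool_rot: [0.316, -3.124, -0.004]
force: [0.2, -0.4, -0.1]
finger_gap: 91.9
grasp_force: 0.0
```

Run:
```python
from h import *
T=pose(); p,d=cams.capture("wrist"); np.savez("pics/w2.npz",p=p,d=d,pos=T[0],rot=T[1]); print(T)
print(R.from_rotvec(T[1]).as_matrix().round(3), [np.round(proj_wrist(P,T)) for P in((561,-288,12),(467,-309,12),(426,-316.4,12),(384,-325,12))])
cv2.imwrite("pics/w2.png",cv2.resize(cv2.convertScaleAbs(p,alpha=1.4,beta=15),(800,600),interpolation=cv2.INTER_CUBIC))
```

```text
(array([ 426.43254955, -314.11909145,   78.54260509]), array([ 0.31603636, -3.12352452, -0.00408356]))
[[-0.98  -0.2   -0.002]
 [-0.2    0.98   0.002]
 [ 0.002  0.003 -1.   ]] [array([275., 337.]), array([273., 253.]), array([274., 209.]), array([274., 159.])]
```

View pics/w2.png

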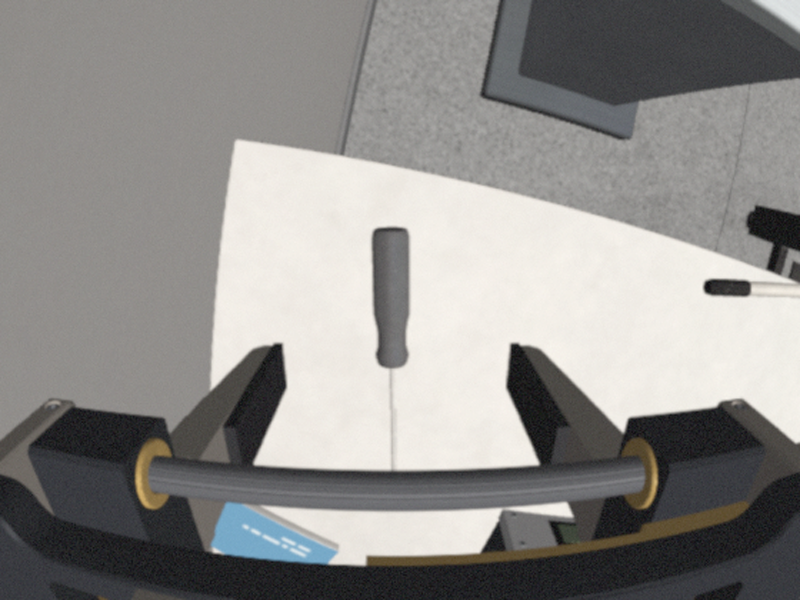

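The wrist view shows the driver lined up with the tool axis at u≈392 (crop scale), with the handle from v=228 to 365. The fingers sit about 2 mm to the left of it, which matches the estimate, so I'll descend and grip.

Request:
{"api": "jog_arm", "payload": {"deltas": "0.001 -0.002 0.025 0 0.06;0 0 0.025 0 0.06;0 0 0.015 0 0.06;0 0 0.010 0 0.06;0 0 0 0 0.06;0 0 0 0 0.005;0 0 0 0 0.005;0 0 0 0 0.005;0 0 0 0 0.005;0 0 0 0 0.005;0 0 0 0 0.005;0 0 0 0 0.005", "squeeze": 30}}

```text
t: 4.8
eef_pos: [426.7, -317.9, 4.9]
tool_rot: [-0.317, 3.125, -0.0]
force: [0.2, -0.1, 0.6]
finger_gap: 6.5
grasp_force: 0.0
```

Run:
```python
from h import *
T=pose(); p,d=cams.capture("wrist"); print(T, robot.observe()["finger_gap"])
cv2.imwrite("pics/w3.png",cv2.resize(cv2.convertScaleAbs(p,alpha=1.4,beta=15),(800,600),interpolation=cv2.INTER_CUBIC))
```

```text
(array([ 426.7346811 , -317.85180133,    4.92261692]), array([-3.16862772e-01,  3.12549222e+00, -1.20082177e-05])) 5.304211216973909
```

View pics/w3.png

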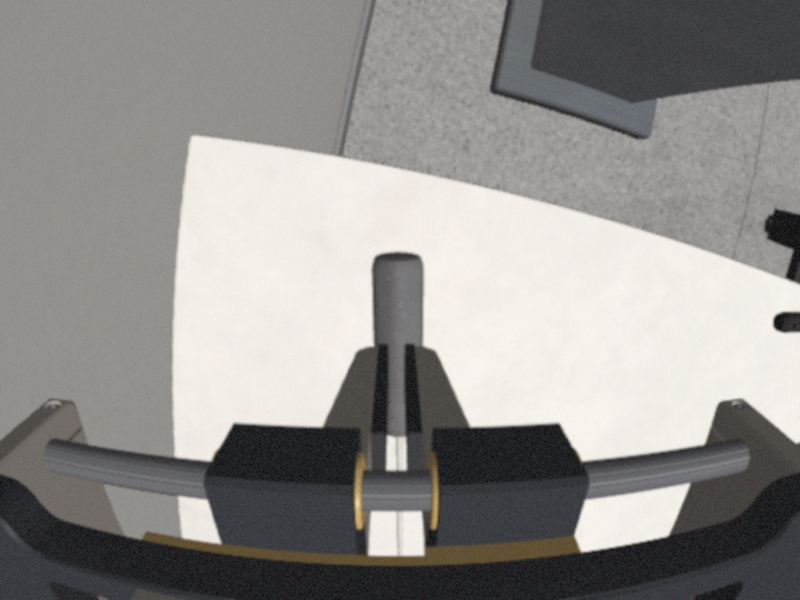

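Run:
```python
from h import *
T=pose(); print([np.round(np.array(proj_wrist(P,T))*1.4286) for P in((384,-325,12),(426.7,-317.9,5),(426.7,-317.9,24),(426.7,-317.9,50),(467,-309,12))])
p,d=cams.capture("side"); i=cams.camera_info("side"); w=i["world_to_cam"]@[426,-317,30,1]; f=210/np.tan(np.radians(i["fov_y"]/2))
u,v=int(i["cx"]+f*w[0]/w[2]),int(i["cy"]+f*w[1]/w[2]); print(u,v)
c=p[max(0,v-75):v+75,max(0,u-100):u+100]
cv2.imwrite("pics/s3.png",cv2.resize(cv2.convertScaleAbs(c,alpha=1.4,beta=15),None,fx=4,fy=4,interpolation=cv2.INTER_CUBIC))
```

```text
[array([398., 253.]), array([394., 343.]), array([394., 360.]), array([394., 389.]), array([396., 427.])]
376 193
```

View pics/s3.png

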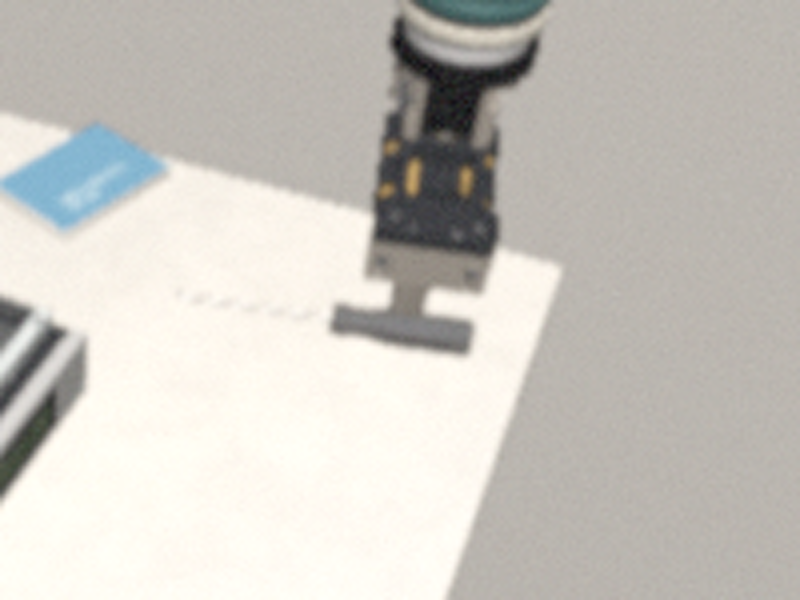

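Run:
```python
from h import *
T=pose(); p,d=cams.capture("wrist"); i=cams.camera_info("wrist"); 
def w(u,v):
    u/=1.4286; v/=1.4286; dd=np.median(d[int(v)-1:int(v)+2,int(u)-1:int(u)+2]); o,r=ray("wrist",u,v,T)
    Q=R.from_rotvec(T[1]).as_matrix()@i["mount"][:3,:3]; return (o+r*dd/(r@Q[:,2])).round(1)
for uv in [(300,250),(500,250),(398,260),(398,280),(398,300),(398,330),(380,300),(415,300),(380,355),(380,380),(380,410),(412,355),(412,380),(397,360),(397,380),(397,410),(345,390),(450,390),(397,450)]: print(uv,w(*uv))
print(robot.observe()["finger_gap"],robot.observe()["grasp_force"])
```

```text
(300, 250) [ 393.5 -367.9    0.8]
(500, 250) [ 3.755e+02 -2.800e+02  2.000e-01]
(398, 260) [ 385.6 -324.9   18.4]
(398, 280) [ 392.6 -323.4   23. ]
(398, 300) [ 400.6 -321.8   23.6]
(398, 330) [ 413.4 -319.1   23.2]
(380, 300) [ 403.4 -328.7   19.6]
(415, 300) [ 400.2 -314.7   20.4]
(380, 355) [ 418.  -325.2   41.3]
(380, 380) [ 417.3 -324.6   63.1]
(380, 410) [ 417.7 -324.    81.9]
(412, 355) [ 415.  -313.5   42.6]
(412, 380) [ 415.4 -314.1   62.5]
(397, 360) [ 427.  -316.7   22.9]
(397, 380) [ 436.5 -314.8   22.7]
(397, 410) [ 452.8 -311.4   20.2]
(345, 390) [ 419.5 -335.5   70.5]
(450, 390) [ 412.7 -302.4   70.3]
(397, 450) [ 488.1 -304.     1.5]
5.085340556761104 0.0
```

Depth says the fingers (5 mm gap, no force) overlap the 23 mm handle, and nothing registers. I'll lift a little to see whether the driver comes along.

Request:
{"api": "jog_arm", "payload": {"deltas": "0 0 -0.005 0 0.005;0 0 -0.005 0 0.005;0 0 -0.005 0 0.005;0 0 -0.005 0 0.005;0 0 0 0 0.005;0 0 0 0 0.005", "squeeze": 30}}

```text
t: 5.55
eef_pos: [426.9, -317.9, 25.1]
tool_rot: [-0.317, 3.125, -0.0]
force: [0.2, -0.5, 0.3]
finger_gap: 5.2
grasp_force: 0.0
```

```bash
cat >> h.py <<'E'
def cloud(T,d):
    """world point of every wrist depth pixel (0 where none)"""
    i=cams.camera_info("wrist"); f=210/np.tan(np.radians(i["fov_y"]/2)); v,u=np.mgrid[:420,:560]
    a=np.stack([(u-i["cx"])/f,(v-i["cy"])/f],-1); r=np.linalg.norm(a,axis=-1)[...,None]
    c=np.concatenate([a/r*np.tan(r),np.ones_like(r)],-1)*d[...,None]
    Q=R.from_rotvec(T[1]).as_matrix(); m=i["mount"]
    return (c@m[:3,:3].T+m[:3,3])@Q.T+T[0]
E
python3 - <<'E'
from h import *
T=pose(); p,d=cams.capture("wrist"); c=cloud(T,d)
print(T[0],robot.observe()["finger_gap"],robot.observe()["grasp_force"])
for v in range(160,300,10): print(v,c[v,277].round(1), p[v,277])
E
```

```text
[ 426.90168754 -317.85904875   25.13325663] 5.245812570197736 0.0
160 [ 379.  -327.2    0.9] [156 161 164]
170 [ 385.2 -325.9    4.5] [100 103 107]
180 [ 388.2 -325.3   22.7] [70 69 71]
190 [ 394.5 -324.    23. ] [71 70 71]
200 [ 400.6 -322.8   24.1] [72 70 72]
210 [ 407.5 -321.3   22.6] [69 71 72]
220 [ 413.8 -320.1   23.8] [72 72 74]
230 [ 420.9 -318.6   22.8] [67 67 69]
240 [ 427.9 -317.1   22.7] [67 67 69]
250 [ 434.8 -315.7   23.4] [69 68 70]
260 [ 443.3 -314.    21. ] [69 68 71]
270 [ 451.2 -312.4   20.6] [73 72 75]
280 [ 458.5 -310.8   21.6] [71 70 71]
290 [ 467.3 -309.    20.5] [103 107 108]
```

The driver stayed put. I'll press down gently with closed fingers to find out whether the handle is solid to them at all.

Request:
{"api": "jog_arm", "payload": {"deltas": "0 0 0.003 0 0.005;0 0 0.002 0 0.005;0 0 0.001 0 0.005;0 0 0 0 0.005"}}

```text
t: 6.0
eef_pos: [426.4, -317.7, 18.5]
tool_rot: [0.317, -3.125, -0.001]
force: [0.0, 0.1, -0.7]
finger_gap: 5.1
grasp_force: 0.0
```

Request:
{"api": "jog_arm", "payload": {"deltas": "0 0 0.005 0 0.005;0 0 0.005 0 0.005;0 0 0.004 0 0.005;0 0 0.001 0 0.005;0 0 0.001 0 0.005;0 0 0.001 0 0.005;0 0 0 0 0.005"}}

```text
t: 6.7
eef_pos: [426.7, -317.9, 1.9]
tool_rot: [-0.317, 3.126, 0.0]
force: [0.2, 0.2, -0.0]
finger_gap: 5.0
grasp_force: 0.0
```

Request:
{"api": "jog_arm", "payload": {"deltas": "0 0.005 0 0 0.005;0 0.005 0 0 0.005;0 0.005 0 0 0.005;0 0.005 0 0 0.005;0 0.005 0 0 0.005;0 0.005 0 0 0.005;0 0 0 0 0.005"}}

```text
t: 7.4
eef_pos: [420.6, -287.5, 1.8]
tool_rot: [0.318, -3.125, -0.001]
force: [-0.8, -0.3, -0.4]
finger_gap: 5.0
grasp_force: 0.0
```

```bash
cat > drv.py <<'E'
from h import *
def driver(save=None):
    """fit driver axis from wrist depth: dark grey points 8..40 above table; prints rear end, front, heights"""
    T=pose(); p,d=cams.capture("wrist"); c=cloud(T,d); s=robot.observe()
    if save: cv2.imwrite(save,cv2.resize(cv2.convertScaleAbs(p,alpha=1.4,beta=15),(800,600),interpolation=cv2.INTER_CUBIC))
    g=(d>0)&(abs(p.mean(2)-70)<25)&(np.ptp(p.astype(int),axis=2)<15)&(c[...,2]>8)&(c[...,2]<60)&(c[...,0]>330)
    n,l,st,ce=cv2.connectedComponentsWithStats(g.astype(np.uint8)); 
    for k in np.argsort(-st[1:,4])[:3]+1:
        q=c[l==k]; m=q.mean(0); e=np.linalg.svd(q-m,full_matrices=False)[2][0]; e*=np.sign(e[0]); t=(q-m)@e
        print(st[k].tolist(),"ctr",m.round(1),"dir",e.round(3),"ends",(m+e*np.percentile(t,1)).round(1),(m+e*np.percentile(t,99)).round(1),"ztop",np.percentile(q[:,2],95).round(1))
    print("tcp",T[0].round(1),"gap",round(float(s["finger_gap"]),1),"F",np.round(s["force"],1))
    return T,p,d,c
E
python3 -c "
from drv import *
driver()"
```

```text
[0, 62, 56, 236, 10521] ctr [ 400.7 -459.6   35.2] dir [ 1.     0.001 -0.011] ends [ 331.2 -459.7   36. ] [ 482.9 -459.5   34.3] ztop 56.9
[208, 179, 65, 120, 3427] ctr [ 413.9 -317.7   21.2] dir [ 0.987  0.159 -0.004] ends [ 385.1 -322.4   21.3] [ 456.9 -310.8   21. ] ztop 23.9
[282, 241, 31, 26, 86] ctr [ 408.8 -279.4   41. ] dir [ 0.091 -0.23  -0.969] ends [ 407.1 -275.1   59.2] [ 409.9 -282.2   29.1] ztop 58.3
tcp [ 420.6 -287.5    1.8] gap 5.0 F [-0.   0.5  0.5]
```

The driver did not move while the fingers swept through it, so it isn't solid to the fingertips. I'll check whether the table stops them, in 1 mm steps.

Request:
{"api": "jog_arm", "payload": {"deltas": "0 0 0.001 0 0.005;0 0 0.001 0 0.005;0 0 0.001 0 0.005;0 0 0 0 0.005"}}

```text
t: 7.85
eef_pos: [420.5, -288.6, -1.3]
tool_rot: [0.316, -3.125, -0.0]
force: [-0.4, 0.2, 0.5]
finger_gap: 5.0
grasp_force: 0.0
```

Request:
{"api": "jog_arm", "payload": {"deltas": "0 0 0.001 0 0.005;0 0 0.001 0 0.005;0 0 0.001 0 0.005;0 0 0 0 0.005"}}

```text
t: 8.25
eef_pos: [420.6, -288.4, -4.3]
tool_rot: [0.317, -3.125, -0.0]
force: [0.3, -0.8, 0.4]
finger_gap: 5.1
grasp_force: 0.0
```

The fingertips also pass 4 mm into the table with no force. I'll rise, straddle the handle again, and close with the grasp point level with the handle's axis.

Request:
{"api": "jog_arm", "payload": {"deltas": "0 0 -0.025 0 0.005;0 0 -0.025 0 0.005;0 -0.015 0 0 0.06;0 -0.014 0 0 0.06;0 0 0 0 0.06;0 0 0 0 0.06;0 0 0 0 0.06;0 0 0.020 0 0.06;0 0 0.020 0 0.06;0 0 0.007 0 0.06;0 0 0 0 0.06"}}

```text
t: 9.35
eef_pos: [425.6, -316.1, -2.2]
tool_rot: [0.317, -3.123, -0.003]
force: [-0.4, -0.8, -0.4]
finger_gap: 59.8
grasp_force: 0.0
```

Request:
{"api": "jog_arm", "payload": {"deltas": "0 0 0 0 0.02;0 0 0 0 0.02;0 0 0 0 0.02;0 0 0 0 0.02;0 0 0 0 0.02;0 0 0 0 0.02", "squeeze": 20}}

```text
t: 9.95
eef_pos: [426.6, -316.9, -1.0]
tool_rot: [-0.317, 3.125, -0.0]
force: [0.5, 0.1, -0.5]
finger_gap: 20.0
grasp_force: 0.0
```

```bash
python3 -c "
from drv import *
driver()"
```

```text
[25, 50, 63, 265, 9672] ctr [ 402.2 -459.6   35.4] dir [ 0.998  0.001 -0.066] ends [ 331.4 -459.7   40. ] [ 508.4 -459.5   28.4] ztop 57.8
[226, 180, 103, 131, 4069] ctr [ 419.9 -317.5   21.6] dir [ 0.977  0.213 -0.027] ends [ 385.7 -325.    22.6] [ 464.2 -307.8   20.4] ztop 24.9
[72, 339, 21, 37, 321] ctr [ 564.9 -459.5   16.3] dir [ 0.977 -0.001 -0.215] ends [ 537.7 -459.5   22.3] [ 595.1 -459.5    9.6] ztop 24.5
tcp [ 426.6 -316.9   -1. ] gap 20.0 F [ 0.2  1.1 -0.3]
```

Request:
{"api": "jog_arm", "payload": {"deltas": "0 0 0 0 0.05;0 0 0 0 0.05;0 0 0 0 0.05;0 0 0.003 0 0.05;0 0 0.003 0 0.05;0 0 0 0 0.012;0 0 0 0 0.012;0 0 0 0 0.012;0 0 0 0 0.012;0 0 0 0 0.012;0 0 0 0 0.012;0 0 0 0 0.012", "squeeze": 20}}

```text
t: 11.2
eef_pos: [426.9, -317.5, -6.1]
tool_rot: [-0.316, 3.125, -0.001]
force: [-1.0, 1.7, 9.2]
finger_gap: 11.9
grasp_force: 11.4
```

There is contact now: 9 N upward and 11 N on the pads at a 12 mm gap. That fits a solid finger end about 28 mm above the reported TCP. The earlier depth agrees, because no finger surface appeared below z≈29 when the TCP read 1.8. I'll open and measure where the fingers really end.

Request:
{"api": "jog_arm", "payload": {"deltas": "0 0 0 0 0.05;0 0 0 0 0.05;0 0 -0.010 0 0.05;0 0 -0.010 0 0.05;0 0 0 0 0.05"}}

```text
t: 11.7
eef_pos: [427.6, -317.6, 14.5]
tool_rot: [-0.317, 3.123, -0.003]
force: [0.5, -0.3, -0.4]
finger_gap: 49.1
grasp_force: 0.0
```

```bash
python3 -c "
from drv import *
T,p,d,c=driver('pics/w4.png')
q=(c-T[0])@R.from_rotvec(T[1]).as_matrix()
for s in(-1,1):
    m=(d>0)&(abs(q[...,0])<14)&(s*q[...,1]>22)&(s*q[...,1]<50)&(c[...,2]>8)
    z=q[m]; print(s,len(z),'tool z pct',np.percentile(z[:,2],[50,90,98,100]).round(1),'inner y',np.percentile(s*z[:,1],[1,5]).round(1),'x',np.percentile(z[:,0],[1,50,99]).round(1))
"
```

```text
[44, 52, 57, 262, 5577] ctr [ 410.7 -459.6   36.9] dir [ 1.     0.001 -0.028] ends [ 331.2 -459.7   39.1] [ 517.3 -459.5   33.9] ztop 57.9
[263, 173, 35, 124, 3404] ctr [ 420.  -316.    20.7] dir [ 0.978  0.207 -0.021] ends [ 385.3 -323.4   21.4] [ 464.  -306.7   19.8] ztop 23.6
[72, 339, 19, 37, 149] ctr [ 564.2 -459.5   36.7] dir [ 0.977 -0.    -0.214] ends [ 537.  -459.5   42.7] [ 595.1 -459.5   30. ] ztop 43.1
tcp [ 427.6 -317.6   14.5] gap 49.8 F [-0.5 -0.2 -0.1]
-1 4466 tool z pct [-84.7 -45.2 -31.3 -26.1] inner y [23.8 23.9] x [-9.5 10.5 13.8]
1 4255 tool z pct [-83.  -44.4 -31.1 -25.7] inner y [24.9 25. ] x [-9.6 10.4 12.7]
```

View pics/w4.png

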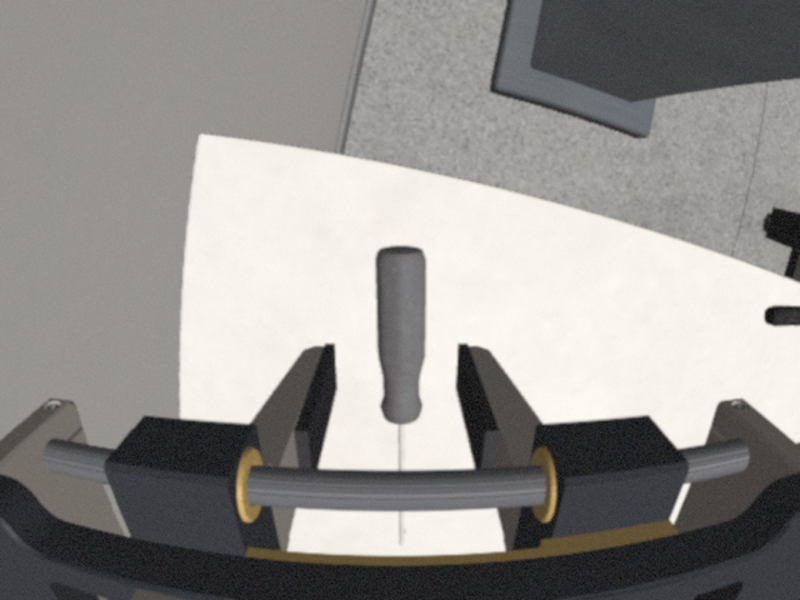

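The picture shows the driver between the open fingers, with the finger ends at (335,345) and (459,345). Both the depth and the touch test put the real finger ends about 26 mm short of the reported TCP, so I'll command z 26 mm lower everywhere.

Request:
{"api": "jog_arm", "payload": {"deltas": "0 0.002 0.012 0 0.05;0 0 0.012 0 0.05;0 0 0.008 0 0.05;0 0 0.004 0 0.05;0 0 0.001 0 0.05;0 0 0 0 0.015;0 0 0 0 0.015;0 0 0 0 0.015;0 0 0 0 0.015;0 0 0 0 0.015;0 0 0 0 0.015", "squeeze": 30}}

```text
t: 12.85
eef_pos: [426.4, -315.1, -23.8]
tool_rot: [-0.317, 3.125, -0.001]
force: [1.1, -0.4, 2.3]
finger_gap: 22.6
grasp_force: 30.0
```

Request:
{"api": "jog_arm", "payload": {"deltas": "0 0 -0.015 0 0.015;0 0 -0.015 0 0.015;0 0 -0.020 0.09 0.015;0 0 0 0.09 0.015;0 0 0 0.09 0.015;0 0 0 0 0.015"}}

```text
t: 13.45
eef_pos: [426.7, -315.0, 27.3]
tool_rot: [0.107, 3.138, -0.001]
force: [-0.2, -0.1, -0.7]
finger_gap: 22.0
grasp_force: 30.0
```

Request:
{"api": "jog_arm", "payload": {"deltas": "0.002 0.025 0 0 0.015;0.002 0.03 0 0 0.015;0.002 0.03 0 0 0.015;0.002 0.03 0 0 0.015;0.002 0.03 0 0 0.015;0.002 0.03 0 0 0.015;0.002 0.03 0 0 0.015;0.002 0.03 0 0 0.015;0.002 0.03 0 0 0.015;0.002 0.025 0 0 0.015;0.001 0.013 0 0 0.015;0 0 0 0 0.015"}}

```text
t: 14.65
eef_pos: [426.0, -9.2, 26.4]
tool_rot: [0.097, 3.139, 0.002]
force: [0.3, -0.4, -0.6]
finger_gap: 22.2
grasp_force: 30.0
```

```bash
python3 -c "
from drv import *
T,p,d,c=driver()
cv2.imwrite('pics/w5.png',cv2.resize(cv2.convertScaleAbs(p[150:300,180:380],alpha=1.5,beta=15),None,fx=4,fy=4,interpolation=cv2.INTER_CUBIC))
np.savez('pics/w5.npz',p=p,d=d,pos=T[0],rot=T[1]); print(T)
"
```

```text
[107, 375, 19, 7, 77] ctr [ 582.1 -184.9   11.9] dir [ 0.089  0.995 -0.034] ends [ 581.2 -194.4   12.2] [ 582.9 -175.3   11.5] ztop 14.8
[433, 370, 13, 12, 70] ctr [586.9 140.   21.3] dir [ 0.72   0.111 -0.685] ends [580.9 139.1  27. ] [602.1 142.3   6.8] ztop 28.8
[298, 241, 20, 6, 51] ctr [416.8   9.1  57.4] dir [0.178 0.944 0.277] ends [415.7   3.4  55.8] [417.7  13.8  58.8] ztop 59.5
tcp [426.   -9.2  26.4] gap 22.1 F [ 0.1 -0.1 -0.2]
(array([426.02916108,  -9.18741429,  26.43692008]), array([9.72848285e-02, 3.13939451e+00, 1.59118704e-03]))
```

View pics/w5.png

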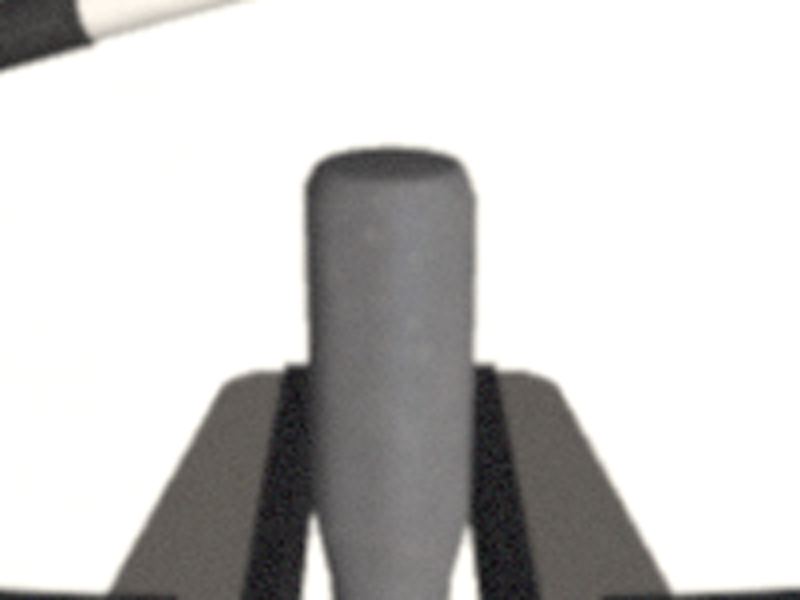

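The picture shows the handle centred in the fingers: it spans u 306–475 and its back end is at v≈165. The picture budget is used up, so from here I'll work from depth numbers.

```bash
cat > tip.py <<'E'
from h import *
def tip(T,p,d,verbose=True):
    """driver geometry in tool axes + world, from wrist depth"""
    c=cloud(T,d); Q=R.from_rotvec(T[1]).as_matrix(); q=(c-T[0])@Q
    H=(d>0)&(q[...,0]>14)&(q[...,0]<38)&(abs(q[...,1])<15)&(q[...,2]<-15)&(q[...,2]>-60)
    h=q[H]; print("handle top tool z",np.percentile(h[:,2],3).round(1),"y mid",((np.percentile(h[:,1],2)+np.percentile(h[:,1],98))/2).round(2),"slope z/x",np.polyfit(*h[abs(h[:,1])<3][:,[0,2]].T,1).round(3))
    B=(d>0)&(abs(q[...,1])<14)&(q[...,2]<-12)&(q[...,2]>-60)&(q[...,0]>0); print("handle back x",np.percentile(q[B][:,0],99).round(1))
    S=(d>0)&(q[...,0]<-50)&(q[...,0]>-150)&(abs(q[...,1])<12)&(q[...,2]<-8)&(q[...,2]>-60)
    s=q[S]
    if len(s)>10:
        print("shaft n",len(s),"y(x)",np.polyfit(s[:,0],s[:,1],1).round(4),"z(x)",np.polyfit(s[:,0],s[:,2],1).round(4),"x min",s[:,0].min().round(1))
        for a in range(-145,-45,10):
            k=s[(s[:,0]>=a)&(s[:,0]<a+10)]
            if len(k): print(a,len(k),np.median(k,axis=0).round(1),(T[0]+Q@np.median(k,axis=0)).round(1))
    return c,q
E
python3 - <<'E'
from tip import *
z=np.load("pics/w5.npz"); T=(z["pos"],z["rot"]); c,q=tip(T,z["p"],z["d"])
p=z["p"]
for v in (290,310,330,350,360,370,380,385,390,395,400): print(v,p[v,262:294].mean(1).round(0).astype(int).tolist(), c[v,277].round(0))
E
```

```text
handle top tool z -47.8 y mid 0.43 slope z/x [-1.0000e-03 -4.6837e+01]
handle back x 42.5
shaft n 124 y(x) [-0.0024  0.5338] z(x) [-4.50000e-03 -3.68485e+01] x min -101.4
-105 23 [-98.4   1.1 -36.3] [524.2 -14.2  62.8]
-95 38 [-89.8   0.7 -36.6] [515.7 -14.   63.1]
-85 41 [-80.2   0.4 -36.6] [506.1 -13.8  63.1]
-75 22 [-72.1   0.7 -36.5] [498. -13.  63.]
290 [56, 38, 48, 51, 59, 59, 59, 61, 64, 65, 62, 63, 64, 69, 70, 69, 74, 72, 75, 75, 75, 75, 73, 76, 74, 75, 74, 76, 77, 74, 72, 97] [436. -10.  73.]
310 [95, 47, 34, 38, 44, 51, 54, 57, 62, 63, 64, 71, 73, 75, 73, 76, 79, 79, 79, 82, 82, 79, 82, 80, 79, 79, 74, 74, 70, 67, 81, 127] [450. -10.  71.]
330 [47, 50, 49, 41, 34, 29, 30, 31, 32, 28, 33, 32, 30, 31, 33, 32, 29, 33, 33, 34, 33, 29, 34, 31, 34, 33, 32, 38, 48, 46, 48, 48] [400.  -7. 153.]
350 [72, 71, 72, 71, 72, 73, 71, 71, 70, 68, 72, 71, 72, 70, 71, 69, 73, 68, 71, 72, 73, 72, 72, 72, 72, 70, 72, 71, 70, 73, 71, 71] [402.  -7. 159.]
360 [164, 163, 163, 165, 163, 164, 163, 164, 163, 165, 164, 165, 160, 146, 128, 139, 150, 150, 157, 161, 162, 162, 165, 162, 164, 165, 163, 16
[... 335 characters left out ...]
, 165, 166, 165, 165, 165, 165, 165, 165, 165, 165] [518. -15.  63.]
385 [164, 164, 164, 165, 165, 165, 164, 163, 165, 162, 162, 164, 162, 149, 126, 134, 147, 150, 158, 163, 164, 166, 167, 166, 165, 164, 164, 164, 164, 165, 165, 166] [523. -15.  63.]
390 [56, 58, 61, 59, 60, 61, 62, 60, 62, 61, 61, 61, 60, 58, 56, 59, 59, 57, 59, 62, 62, 59, 62, 60, 61, 58, 58, 58, 63, 61, 56, 61] [408.  -8. 168.]
395 [46, 42, 45, 49, 47, 46, 49, 49, 48, 50, 48, 49, 48, 47, 50, 49, 48, 51, 50, 48, 51, 48, 48, 52, 50, 47, 46, 48, 47, 49, 43, 46] [408.  -8. 169.]
400 [14, 14, 19, 17, 17, 13, 15, 16, 18, 15, 19, 19, 19, 16, 13, 15, 21, 17, 16, 22, 12, 17, 18, 12, 15, 21, 16, 17, 11, 12, 12, 16] [402.  -7. 176.]
```

Request:
{"api": "jog_arm", "payload": {"deltas": "0 -0.0024 0.012 0.007 0.015;0 0 0.012 0 0.015;0 0 0.0096 0 0.015;-0.007 0 0 0 0.015;-0.007 0 0 0 0.015;0 0 0 0 0.015;0 0 0 0 0.015"}}

```text
t: 15.4
eef_pos: [440.0, -14.7, -7.5]
tool_rot: [0.118, 3.139, -0.0]
force: [-1.1, -0.8, -1.2]
finger_gap: 22.0
grasp_force: 30.0
```

Run:
```python
from tip import *
T=pose(); p,d=cams.capture("wrist"); c,q=tip(T,p,d); Q=R.from_rotvec(T[1]).as_matrix()
print(T[0],Q[:,0].round(3),"tip",(T[0]+Q@[-137.8,.8,-35.3]).round(1))
p,d=cams.capture("side"); i=cams.camera_info("side"); f=210/np.tan(np.radians(i["fov_y"]/2))
def pr(P):
    w=i["world_to_cam"]@np.r_[P,1]; return [i["cx"]+f*w[0]/w[2],i["cy"]+f*w[1]/w[2]]
tp=T[0]+Q@[-137.8,.8,-35.3]; h=np.array([593.3,-22.3,28]); print("side proj tip",np.round(pr(tp),1),"hole",np.round(pr(h),1),"mid shaft",np.round(pr(T[0]+Q@[-100,.8,-35.3]),1))
u,v=np.round(pr((tp+h)/2)).astype(int)
b=p.astype(int); print("origin",u-12,v-9); print("gray"); 
for r in range(v-9,v+10): print(r,b[r,u-12:u+16].mean(1).astype(int).tolist())
print("red-green")
for r in range(v-9,v+10): print(r,(b[r,u-12:u+16,2]-b[r,u-12:u+16,1]).tolist())
```

```text
handle top tool z -47.7 y mid 0.4 slope z/x [-7.0000e-03 -4.6679e+01]
handle back x 88.1
shaft n 306 y(x) [0.0036 0.5988] z(x) [ -0.5232 -72.274 ] x min -132.9
-135 36 [-129.4   -3.3   -8.2] [568.8 -27.7   0.8]
-125 43 [-120.2   -2.8   -8.3] [559.7 -26.6   0.8]
-115 44 [-111.     3.2   -8.2] [550.9 -19.8   0.8]
-105 75 [-99.8   1.1  -8.5] [539.6 -21.1   1.1]
-95 38 [-89.6   0.7 -36.6] [529.4 -20.7  29.2]
-85 38 [-79.4   0.7 -36.6] [519.2 -19.9  29.1]
-75 28 [-71.3   0.4 -36.6] [511.1 -19.7  29.1]
-65 3 [-63.6 -11.   -8.2] [502.7 -30.5   0.7]
-55 1 [-51.  -10.9  -8.2] [490.1 -29.4   0.7]
[440.03262554 -14.7240176   -7.52985703] [-0.997  0.075 -0.001] tip [577.5 -24.2  27.9]
side proj tip [265.2 261.9] hole [257.9 260. ] mid shaft [281.2 269.2]
origin 250 252
gray
252 [50, 73, 104, 137, 154, 160, 160, 154, 136, 116, 96, 91, 90, 92, 92, 91, 91, 94, 109, 135, 163, 179, 184, 185, 184, 185, 183, 185]
253 [64, 100, 133, 153, 160, 160, 155, 143, 120, 101, 90, 93, 95, 90, 92, 90, 94, 102, 128, 159, 177, 183, 184, 183, 184, 184, 182, 185]
254 [95, 128, 151, 160, 160, 157, 145, 125, 104, 94, 89
[... 3329 characters left out ...]
, 0, 0, 1, 3, 2, 2, 2, 3, 3, 5, 5, 4, 4, 4, 3, 4, 4, 4, 4, 5, 4, 5, 5, 4, 5]
264 [2, 1, 1, 1, 2, 1, 1, 3, 3, 1, 4, 4, 3, 4, 5, 4, 5, 5, 5, 5, 4, 3, 4, 4, 5, 5, 4, 5]
265 [1, 2, 2, 1, 3, 1, 2, 3, 2, 3, 4, 5, 5, 5, 5, 5, 6, 4, 4, 5, 5, 3, 5, 3, 4, 4, 5, 4]
266 [2, 1, 2, 1, 3, 1, 0, 2, 2, 4, 5, 5, 5, 5, 5, 5, 4, 4, 5, 4, 4, 2, 4, 4, 4, 4, 3, 3]
267 [0, -1, 1, 1, 0, 2, 1, 3, 4, 4, 4, 6, 4, 5, 5, 6, 5, 5, 3, 5, 4, 3, 4, 4, 6, 3, 4, 5]
268 [1, 1, 2, 2, 0, 1, 2, 3, 4, 4, 4, 4, 5, 5, 6, 4, 4, 4, 5, 5, 4, 4, 4, 4, 3, 3, 5, 4]
269 [2, 0, 2, 1, 2, 1, 4, 3, 4, 5, 4, 4, 5, 4, 5, 4, 4, 4, 4, 4, 5, 5, 6, 4, 5, 4, 4, 4]
270 [1, 2, 2, 1, 2, 3, 3, 5, 5, 5, 4, 4, 4, 4, 5, 4, 5, 5, 4, 4, 4, 4, 4, 4, 5, 4, 4, 5]
```

```bash
cat > al.py <<'E'
from tip import *
i=cams.camera_info("side"); f=210/np.tan(np.radians(i["fov_y"]/2))
def pr(P):
    w=i["world_to_cam"]@np.r_[P,1]; return np.array([i["cx"]+f*w[0]/w[2],i["cy"]+f*w[1]/w[2]])
def meas(n=4):
    ims=[];P=[];Y=[]
    for _ in range(n):
        p,_d=cams.capture("side"); ims.append(p.astype(float)); T=pose(); Q=R.from_rotvec(T[1]).as_matrix(); P.append(T[0]); Y.append(np.arctan2(-Q[1,0],-Q[0,0]))
    P,Y=np.array(P),np.array(Y); pm,ym=P.mean(0),Y.mean(); print("pos",pm.round(2),P.std(0).round(2),"yaw",ym.round(4),Y.std().round(4))
    c,s=np.cos(ym),np.sin(ym); at=lambda a,o=.7:pm+np.array([c*a-s*o,s*a+c*o,35.3])
    g=np.mean(ims,0).mean(2); t=at(137.8); h=np.array([593.3,-22.3,28]); print("tip",t.round(1),"side",pr(t).round(1),"hole",pr(h).round(1))
    pts=[]
    for a in range(70,134,4):          # dark shaft across its own line: offset along image v
        e=pr(at(a)); vv=np.arange(-6,6.1,.5); col=cv2.remap(g.astype(np.float32),np.full((1,len(vv)),e[0],np.float32),(e[1]+vv)[None].astype(np.float32),cv2.INTER_LINEAR)[0]
        w=np.clip(np.median(col)-col-1.5,0,None); pts.append((a,round(float((w*vv).sum()/max(w.sum(),1e-6)),2),round(float(w.max()),1)))
    print(pts)
    return at
E
python3 -c "
from al import *
meas()"
```

```text
pos [439.45 -14.47  -7.53] [0.01 0.02 0.01] yaw -0.0747 0.0
tip [576.9 -24.1  27.8] side [265.4 262.1] hole [257.9 260. ]
[(70, 4.03, 98.7), (74, 4.92, 83.3), (78, 1.58, 6.7), (82, -0.3, 10.0), (86, 0.2, 9.7), (90, 0.14, 8.5), (94, 0.13, 5.6), (98, -0.15, 6.4), (102, -0.36, 8.2), (106, -0.11, 8.7), (110, 0.31, 9.9), (114, 0.66, 6.8), (118, 0.24, 6.4), (122, -0.21, 7.0), (126, -0.13, 7.7), (130, 0.2, 6.3)]
```

Request:
{"api": "jog_arm", "payload": {"deltas": "0 0.002 0 -0.006 0.015;0 0 0 0 0.015;-0.005 0 0 0 0.015;-0.005 0 0 0 0.015;-0.004 0 0 0 0.015;-0.003 0 0 0 0.015;-0.002 0 0 0 0.015;0 0 0 0 0.015;0 0 0 0 0.015"}}

```text
t: 16.6
eef_pos: [458.4, -14.0, -7.8]
tool_rot: [-0.108, -3.139, 0.0]
force: [0.9, 0.4, -0.7]
finger_gap: 22.3
grasp_force: 30.0
```

```bash
python3 -c "
from al import *
meas(2); print(np.round(robot.observe()['force'],2))"
```

```text
pos [458.4  -13.94  -7.75] [0.   0.   0.02] yaw -0.0689 0.0
tip [595.9 -22.7  27.5] side [256.9 259.6] hole [257.9 260. ]
[(70, 3.43, 20.4), (74, 4.08, 105.1), (78, 5.0, 83.8), (82, 2.48, 10.3), (86, 0.42, 7.0), (90, 0.07, 6.0), (94, -0.48, 7.6), (98, -0.4, 9.0), (102, 0.35, 9.4), (106, 0.83, 6.2), (110, 0.34, 6.0), (114, -0.5, 5.2), (118, -4.88, 41.0), (122, -4.49, 75.6), (126, -3.86, 62.7), (130, -4.24, 35.4)]
[-0.09 -0.29 -1.53]
```

Request:
{"api": "jog_arm", "payload": {"deltas": "-0.001 0 0 0 0.015;-0.001 0 0 0 0.015;-0.001 0 0 0 0.015;-0.001 0 0 0 0.015;-0.001 0 0 0 0.015;0 0 0 0 0.015;0 0 0 0 0.015"}}

```text
t: 17.4
eef_pos: [463.2, -14.2, -7.8]
tool_rot: [-0.108, -3.139, -0.0]
force: [-1.9, 0.3, -0.6]
finger_gap: 22.1
grasp_force: 30.0
```

```bash
cat > fo.py <<'E'
from al import *
F=[]
for _ in range(4):
    cams.capture("side"); F.append(robot.observe()["force"])
T=pose(); print(T[0].round(2),"F",np.mean(F,0).round(2),np.std(F,0).round(2),robot.observe()["t"])
E
python3 fo.py
```

```text
[463.37 -14.26  -7.75] F [-1.59  0.03 -0.49] [0.48 0.61 0.24] 17.6
```

Force is −1.6 N, so the button is being pressed. I'll push on to the stop.

Request:
{"api": "jog_arm", "payload": {"deltas": "-0.001 0 0 0 0.015;-0.001 0 0 0 0.015;-0.001 0 0 0 0.015;0 0 0 0 0.015;0 0 0 0 0.015;0 0 0 0 0.015"}}

```text
t: 18.2
eef_pos: [465.6, -14.4, -8.0]
tool_rot: [-0.108, -3.138, -0.0]
force: [-5.1, 0.3, -1.0]
finger_gap: 22.4
grasp_force: 30.0
```

```bash
python3 fo.py
```

```text
[465.59 -14.4   -7.96] F [-5.15 -0.02 -0.66] [0.41 0.51 0.39] 18.4
```

The button is bottomed at 5 N and has been held for over 0.3 s. Now I'll retract and lay the driver down.

Request:
{"api": "jog_arm", "payload": {"deltas": "0.004 0 0 0 0.015;0.006 0 0 0 0.015;0.008 0 0 0 0.015;0.008 0 0 0 0.015;0.008 0 0 0 0.015;0.003 0 0 0 0.015;0 0 0.006 0 0.015;0 0 0.005 0 0.015;0 0 0.003 0 0.015;0 0 0.001 0 0.015;0 0 0 0 0.015;0 0 0 0 0.015"}}

```text
t: 19.6
eef_pos: [429.8, -12.1, -22.8]
tool_rot: [0.108, 3.14, -0.0]
force: [-0.4, 0.3, -0.3]
finger_gap: 22.1
grasp_force: 30.0
```

```bash
python3 fo.py
```

```text
[429.83 -11.92 -22.59] F [ 0.52  0.01 -0.62] [0.39 0.35 0.57] 19.8
```

Request:
{"api": "jog_arm", "payload": {"deltas": "0 0 0.001 0 0.015;0 0 0.0005 0 0.015;0 0 0 0 0.015;0 0 0 0 0.024;0 0 0 0 0.03;0 0 0 0 0.045;0 0 0 0 0.045;0 0 0 0 0.045;0 0 0 0 0.045;0 0 0 0 0.045"}}

```text
t: 20.8
eef_pos: [429.7, -11.9, -24.2]
tool_rot: [0.108, 3.14, 0.0]
force: [0.7, -0.0, 0.9]
finger_gap: 45.2
grasp_force: 0.0
```

Request:
{"api": "jog_arm", "payload": {"deltas": "0 0 -0.01 0 0.045;0 0 -0.02 0 0.045;0 0 -0.03 0 0.045;0 0 -0.03 0 0.045;0 0 0 0 0.045"}}

```text
t: 21.3
eef_pos: [432.3, -11.7, 69.2]
tool_rot: [0.108, 3.133, 0.003]
force: [0.4, -0.6, -1.0]
finger_gap: 45.2
grasp_force: 0.0
```

Run:
```python
from h import *
T=pose(); p,d=cams.capture("wrist"); c=cloud(T,d); print(T[0], robot.observe()["finger_gap"])
w=lambda x0,x1:(d>0)&(c[...,0]>x0)&(c[...,0]<x1)&(abs(c[...,1]+12)<45)&(c[...,2]>6)&(c[...,2]<30)
for x in range(380,580,12):
    q=c[w(x,x+12)]
    if len(q)>3: print(x,len(q),"y",np.percentile(q[:,1],[5,50,95]).round(1),"ztop",np.percentile(q[:,2],90).round(1))
```

```text
[432.28200661 -11.73185895  69.15582663] 45.33016808410166
380 227 y [-17.8  -9.8  -0.7] ztop 22.8
392 423 y [-19.2  -9.4   0.4] ztop 23.6
404 439 y [-19.9  -9.9   0.4] ztop 23.4
416 386 y [-20.3 -10.7  -1.1] ztop 23.4
428 368 y [-20.9 -11.3  -1.6] ztop 23.2
440 282 y [-20.3 -12.   -3.9] ztop 22.0
452 295 y [-21.4 -13.3  -5.4] ztop 21.1
464 144 y [-22.  -13.7  -5.4] ztop 21.8
476 37 y [-15.8 -14.7 -13.6] ztop 14.0
488 37 y [-16.7 -15.5 -14. ] ztop 14.1
500 35 y [-17.4 -16.3 -14.8] ztop 13.9
512 33 y [-18.4 -17.2 -16. ] ztop 13.7
524 30 y [-19.2 -18.  -16.8] ztop 13.5
536 29 y [-20.1 -18.9 -17.7] ztop 13.4
548 7 y [-20.4 -19.3 -18.3] ztop 12.7
```

Request:
{"api": "jog_arm", "payload": {"deltas": "0 0 -0.04 0 0.04;0 0 -0.041 0 0.04;-0.027 -0.023 0 0 0.04;-0.027 -0.023 0 0 0.04;-0.027 -0.023 0 0 0.04;-0.027 -0.023 0 0 0.04;-0.027 -0.023 0 0 0.04;0 0 0 0 0.04;0 0 0 0 0.04"}}

```text
t: 22.25
eef_pos: [555.4, -136.3, 145.4]
tool_rot: [-0.11, -3.137, 0.0]
force: [-0.5, 0.5, 0.3]
finger_gap: 39.8
grasp_force: 0.0
```

```bash
cat > grip.py <<'E'
from h import *
m=np.load("meter.npy"); T=pose(); p,d=cams.capture("wrist"); c=cloud(T,d)
C,S=np.cos(m[2]),np.sin(m[2]); e=c-[m[0],m[1],0]; X=C*e[...,0]+S*e[...,1]; Y=-S*e[...,0]+C*e[...,1]; Z=c[...,2]
print("tcp",T[0].round(1),"gap",robot.observe()["finger_gap"],"tcp in meter",(C*(T[0]-[m[0],m[1],0])[0]+S*(T[0][1]-m[1])).round(1),(-S*(T[0][0]-m[0])+C*(T[0][1]-m[1])).round(1))
def st(n,k):
    if k.sum()>5: print(n,k.sum(),"X",np.percentile(X[k],[2,50,98]).round(1),"Y",np.percentile(Y[k],[2,50,98]).round(1),"Z",np.percentile(Z[k],[2,50,98]).round(1))
b=(d>0)
dark=p.max(2)<60
st("griptop",b&(abs(Z-84)<4)&(abs(X)<30)&(Y<-35)&(Y>-150))
st("gripface",b&(Z>66)&(Z<78)&(abs(X)<30)&(Y<-35)&(Y>-150))
st("bridge top",b&(abs(Z-107)<5)&(abs(X)<60)&(abs(Y)<40))
st("panel face",b&(Z>8)&(Z<45)&(X<-35)&(X>-60)&(abs(Y)<150))
st("deck",b&(Z>46)&(Z<54)&(abs(X)<70)&(abs(Y)<170))
E
python3 grip.py
```

```text
tcp [ 555.4 -136.3  145.4] gap 39.92170168389795 tcp in meter -74.5 -71.4
griptop 384 X [-12.5  -0.9  12.5] Y [-72.1 -65.2 -58.2] Z [81.4 83.8 85.4]
gripface 92 X [-12.6 -11.8  -8.3] Y [-72.1 -65.6 -58.6] Z [66.3 72.2 77.6]
bridge top 57 X [-12.8  -9.4  -4.5] Y [ 3.7  8.7 13.4] Z [104.  107.5 108.7]
panel face 2461 X [-46.4 -44.4 -43. ] Y [-124.9  -20.4   96.7] Z [ 9.1 29.1 44.3]
deck 5605 X [-44.5 -30.7  42.5] Y [-121.8  -51.7   95.3] Z [47.4 50.2 52.7]
```

Request:
{"api": "jog_arm", "payload": {"deltas": "-0.025 0.002 0 0 0.034;-0.025 0.002 0 0 0.034;-0.0245 0.002 0 0 0.034;0 0 0 0 0.034;0 0 0.03 0 0.034;0 0 0.03 0 0.034;0 0 0 0 0.034;0 0 0 0 0.034"}}

```text
t: 23.1
eef_pos: [630.1, -134.6, 87.1]
tool_rot: [-0.108, -3.138, -0.001]
force: [-0.0, -0.3, 0.3]
finger_gap: 34.1
grasp_force: 0.0
```

```bash
python3 grip.py; python3 fo.py
```

```text
tcp [ 630.1 -134.6   87.1] gap 34.43870494565837 tcp in meter -0.1 -64.5
griptop 773 X [-11.9  -0.7  12.1] Y [-72.2 -64.8 -57.8] Z [81.1 84.  85.5]
gripface 116 X [-12.3 -11.9  -8.4] Y [-72.2 -65.2 -58. ] Z [66.2 72.6 77.9]
bridge top 1474 X [-12.5  -0.1  13.5] Y [-12.9  -0.2  13.2] Z [105.3 107.7 109. ]
panel face 1809 X [-46.3 -44.4 -43.3] Y [-124.6  -27.1   95.3] Z [ 9.4 31.8 44.2]
deck 11301 X [-44.  -27.3  42.9] Y [-125.1  -58.4   95.3] Z [48.2 50.3 52.2]
[ 631.98 -135.17   88.36] F [ 0.15 -0.08 -0.19] [0.53 0.34 0.28] 23.35
```

Request:
{"api": "jog_arm", "payload": {"deltas": "0 0 0.02 0 0.034;0 0 0.015 0 0.034;0 0 0.008 0 0.034;0 0 0.004 0 0.034;0 0 0.001 0 0.034;0 0 0 0 0.034"}}

```text
t: 23.95
eef_pos: [631.4, -135.3, 39.0]
tool_rot: [0.108, 3.139, -0.0]
force: [0.0, -0.1, -0.2]
finger_gap: 33.8
grasp_force: 0.0
```

```bash
python3 grip.py; python3 fo.py
```

```text
tcp [ 631.4 -135.3   39. ] gap 34.308525938490334 tcp in meter 1.3 -65.1
griptop 1618 X [-12.2  -4.2  12.1] Y [-92.3 -65.3 -38. ] Z [80.5 84.  87.2]
gripface 708 X [-12.7  -9.2   8.6] Y [-93.1 -65.4 -36.7] Z [66.4 72.6 77.7]
bridge top 1548 X [-12.9  -5.5   2.5] Y [-38.4  -2.3  13.2] Z [103.8 107.7 110.2]
panel face 3093 X [-46.1 -44.3 -43.3] Y [-124.5  -32.3   94.6] Z [10.3 31.8 44.5]
deck 14538 X [-44.  -29.8  42.2] Y [-124.4  -55.4   94.8] Z [48.2 50.3 52.5]
[ 631.47 -135.13   39.22] F [-0.23 -0.03  0.12] [0.41 0.53 0.57] 24.2
```

Everything is centred at TCP z 39, so the real tips are at about 65. Closing on the grip.

Request:
{"api": "jog_arm", "payload": {"deltas": "0 0 0 0 0.008;0 0 0 0 0.008;0 0 0 0 0.008;0 0 0 0 0.008;0 0 0 0 0.008;0 0 0 0 0.008", "squeeze": 40}}

```text
t: 24.8
eef_pos: [631.2, -135.8, 38.9]
tool_rot: [0.109, 3.139, -0.001]
force: [0.0, -2.1, 0.7]
finger_gap: 13.5
grasp_force: 40.0
```

```bash
python3 fo.py
```

```text
[ 631.22 -135.76   38.88] F [-0.09 -2.68  0.34] [0.42 0.91 0.62] 25.0
```

Request:
{"api": "jog_arm", "payload": {"deltas": "0 -0.003 0 0 0.008;0 -0.003 0 0 0.008;0 -0.003 0 0 0.008;0 -0.003 0 0 0.008;0 -0.003 0 0 0.008;0 -0.003 0 0 0.008;0 -0.003 0 0 0.008;0 -0.003 0 0 0.008;0 -0.003 0 0 0.008;0 -0.003 0 0 0.008;0 -0.003 0 0 0.008;0 0 0 0 0.008"}}

```text
t: 26.2
eef_pos: [629.0, -166.1, 38.7]
tool_rot: [-0.107, -3.139, -0.004]
force: [-1.3, 4.5, 2.4]
finger_gap: 13.7
grasp_force: 40.0
```

```bash
cat >> fo.py <<'E'
x=np.load("meter.npy"); print("meter y of tcp",(-np.sin(x[2])*(T[0][0]-x[0])+np.cos(x[2])*(T[0][1]-x[1])).round(2),"pull",np.round(65.59+np.sin(x[2])*(T[0][0]-x[0])-np.cos(x[2])*(T[0][1]-x[1])-65.59*0-65.59,2))
E
python3 fo.py
python3 - <<'E'
from h import *
m=np.load("meter.npy"); T=pose(); p,d=cams.capture("wrist"); c=cloud(T,d); h=cv2.cvtColor(p,cv2.COLOR_BGR2HSV)
C,S=np.cos(m[2]),np.sin(m[2]); e=c-[m[0],m[1],0]; X=C*e[...,0]+S*e[...,1]; Y=-S*e[...,0]+C*e[...,1]; Z=c[...,2]
k=(d>0)&(h[...,1]>110)&(h[...,0]>10)&(h[...,0]<30)&(abs(X)<60)&(abs(Y)<110)&(Z>50)&(Z<75)
if k.sum(): print("brass",k.sum(),[np.percentile(a[k],[2,50,98]).round(1) for a in(X,Y,Z)])
k=(d>0)&(Z>74)&(Z<95)&(abs(X)<14)&(Y<-60)&(Y>-150); print("grip/fingers",[np.percentile(a[k],[2,50,98]).round(1) for a in(X,Y,Z)])
E
```

```text
[ 628.99 -166.14   38.78] F [-0.93  4.6   3.28] [0.23 0.62 0.28] 26.4
meter y of tcp -96.05 pull 96.05
brass 3 [array([-36.2, -12.4, -12.3]), array([-100.5,  -89.5,  -20.2]), array([61.9, 62.1, 64.9])]
grip/fingers [array([-12.6,  -9.2,  11.4]), array([-114.9,  -95.8,  -76.8]), array([74.9, 84.1, 94.1])]
```

```bash
sed -i 's/"pull".*$/"pull",np.round(np.sin(x[2])*(T[0][0]-x[0])-np.cos(x[2])*(T[0][1]-x[1])-65.5,2))/' fo.py
python3 - <<'E'
from h import *
m=np.load("meter.npy"); z=np.load("pics/w1.npz"); T=(z["pos"],z["rot"]); p,d=z["p"],z["d"]; c=cloud(T,d); h=cv2.cvtColor(p,cv2.COLOR_BGR2HSV)
C,S=np.cos(m[2]),np.sin(m[2]); e=c-[m[0],m[1],0]; X=C*e[...,0]+S*e[...,1]; Y=-S*e[...,0]+C*e[...,1]; Z=c[...,2]
k=(d>0)&(h[...,1]>90)&(h[...,0]>8)&(h[...,0]<32)&(abs(X)<80)&(abs(Y)<110); print("brass",k.sum(),[np.percentile(a[k],[3,50,97]).round(1) for a in(X,Y,Z)])
k2=k&(Z>60); print("top",k2.sum(),[np.percentile(a[k2],[3,50,97]).round(1) for a in(X,Y,Z)])
g=(d>0)&(h[...,1]>90)&(h[...,0]>40)&(h[...,0]<85)&(Z>48)&(Z<70)&(abs(X)<40)&(Y>15); print("green",g.sum(),[np.percentile(a[g],[3,50,97]).round(1) for a in(X,Y,Z)])
k=(d>0)&(abs(Z-84)<4)&(abs(X)<30)&(Y<-35)&(Y>-110); print("grip",k.sum(),np.percentile(Y[k],[2,50,98]).round(1))
E
```

```text
brass 257 [array([-13.2,  29.3,  41.9]), array([-66.1,  31.5,  45.6]), array([ 49.5,  62.7, 107.4])]
top 207 [array([-12.9,  30. ,  42.1]), array([-66.5,  32. ,  42.3]), array([ 60.8,  63. , 107.6])]
green 222 [array([-31.8,   0. ,   9.5]), array([ 33. ,  43. , 198.5]), array([50.5, 57.1, 64.5])]
grip 286 [-72.7 -65.  -57.8]
```

Request:
{"api": "jog_arm", "payload": {"deltas": "0 -0.002 0 0 0.008;0 -0.002 0 0 0.008;0 -0.001 0 0 0.008;0 0 0 0 0.008"}}

```text
t: 26.85
eef_pos: [628.6, -171.0, 38.8]
tool_rot: [-0.106, -3.139, -0.004]
force: [-0.5, 4.4, 4.1]
finger_gap: 13.6
grasp_force: 40.0
```

```bash
python3 fo.py
```

```text
[ 628.64 -171.     38.79] F [-1.22  4.97  2.95] [0.39 0.23 0.69] 27.05
meter y of tcp -100.92 pull 35.42
```

Run:
```python
from h import *
m=np.load("meter.npy"); z=np.load("pics/w1.npz"); T=(z["pos"],z["rot"]); p,d=z["p"],z["d"]; c=cloud(T,d); h=cv2.cvtColor(p,cv2.COLOR_BGR2HSV)
C,S=np.cos(m[2]),np.sin(m[2]); e=c-[m[0],m[1],0]; X=C*e[...,0]+S*e[...,1]; Y=-S*e[...,0]+C*e[...,1]; Z=c[...,2]
k=(d>0)&(h[...,1]>90)&(h[...,0]>8)&(h[...,0]<32)&(X>15)&(X<50)&(Y>0)&(Y<70)&(Z>55)&(Z<70)
for v in np.unique(np.where(k)[0]): 
    r=k[v]; print(v,r.sum(),Y[v][r].min().round(1),Y[v][r].max().round(1),X[v][r].mean().round(1),Z[v][r].mean().round(1))
```

```text
308 4 27.0 41.6 24.8 55.5
309 7 27.0 42.5 25.2 57.2
310 12 27.1 43.7 25.5 58.9
311 15 26.9 43.3 25.6 60.9
312 14 27.0 43.0 26.0 62.4
313 15 27.3 43.2 27.5 62.4
314 15 26.4 43.2 28.5 63.0
315 15 26.7 43.1 30.0 63.0
316 15 26.0 42.3 31.8 62.5
317 15 25.9 42.3 33.0 62.8
318 15 26.1 42.5 34.5 62.9
319 13 27.0 41.3 35.9 63.0
320 10 27.1 41.4 37.0 63.5
321 8 27.3 41.9 38.5 63.5
322 8 27.2 41.9 40.6 62.7
323 9 27.7 42.1 41.6 63.4
324 4 28.7 32.5 43.5 62.8
```

Request:
{"api": "jog_arm", "payload": {"deltas": "0 -0.001 0 0 0.008;0 -0.001 0 0 0.008;0 0 0 0 0.008"}}

```text
t: 27.35
eef_pos: [628.5, -172.9, 38.8]
tool_rot: [-0.106, -3.139, -0.004]
force: [-1.1, 5.3, 4.0]
finger_gap: 13.5
grasp_force: 40.0
```

```bash
python3 fo.py
```

```text
[ 628.5  -172.92   38.8 ] F [-1.17  5.46  3.45] [0.38 0.47 0.2 ] 27.55
meter y of tcp -102.85 pull 37.35
```

The brass block's centre is at Y≈34.8 and the grip at −65, so the notch should centre after roughly 44 mm of pull. I'll step on and watch the force.

Request:
{"api": "jog_arm", "payload": {"deltas": "0 -0.001 0 0 0.008;0 -0.001 0 0 0.008;0 -0.001 0 0 0.008;0 0 0 0 0.008"}}

```text
t: 27.95
eef_pos: [628.2, -176.8, 38.8]
tool_rot: [-0.107, -3.139, -0.002]
force: [-1.2, 4.9, 3.2]
finger_gap: 13.7
grasp_force: 40.0
```

```bash
python3 fo.py
```

```text
[ 628.15 -177.77   38.82] F [-0.94  3.66  2.74] [0.21 0.43 0.63] 28.15
meter y of tcp -107.71 pull 42.21
```

Request:
{"api": "jog_arm", "payload": {"deltas": "0 -0.001 0 0 0.008;0 0 0 0 0.008"}}

```text
t: 28.35
eef_pos: [628.0, -179.1, 38.8]
tool_rot: [-0.108, -3.14, -0.0]
force: [-1.4, 4.5, 3.9]
finger_gap: 13.7
grasp_force: 40.0
```

```bash
python3 fo.py
```

```text
[ 628.04 -179.15   38.79] F [-1.51  3.27  3.53] [0.28 0.33 0.66] 28.55
meter y of tcp -109.09 pull 43.59
```

Request:
{"api": "jog_arm", "payload": {"deltas": "0 -0.001 0 0 0.008;0 0 0 0 0.008"}}

```text
t: 28.75
eef_pos: [628.1, -179.2, 38.8]
tool_rot: [-0.108, -3.139, -0.002]
force: [-1.4, 5.4, 4.5]
finger_gap: 14.0
grasp_force: 40.0
```

```bash
python3 fo.py
```

```text
[ 628.05 -179.25   38.78] F [-1.62  5.23  4.39] [0.34 0.35 0.46] 28.95
meter y of tcp -109.19 pull 43.69
```

The force fell to 3.3 N, then jumped to 5.2 N within 0.1 mm of travel, so the ball is at the notch centre at 43.7 mm. I'll hold there and check that it's steady.

Request:
{"api": "jog_arm", "payload": {"deltas": "0 0 0 0 0.008;0 0 0 0 0.008;0 0 0 0 0.008;0 0 0 0 0.008;0 0 0 0 0.008;0 0 0 0 0.008"}}

```text
t: 29.55
eef_pos: [628.0, -179.3, 38.8]
tool_rot: [-0.108, -3.139, -0.002]
force: [-1.9, 4.5, 4.6]
finger_gap: 13.9
grasp_force: 40.0
```

```bash
python3 fo.py; python3 -c "
from workcell import robot
print(robot.hand_in())"
```

```text
[ 628.03 -179.27   38.77] F [-1.92  4.69  4.31] [0.41 0.57 0.5 ] 29.75
meter y of tcp -109.21 pull 43.71
the job is handed in; nothing more can be done
None
```

I handed the job in at about 30 s, with no verdict returned: the driver pressed the zero button to its stop (about 5 N) and was laid flat and released, and the fingers hold the slide at the notch centre, 43.7 mm out by the force profile; the real finger ends turned out to be about 26 mm short of the reported TCP, which I found by sight and touch and corrected for.

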